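Lay the upright jar down and push the spice drawer home

ROBOT

A 6-joint arm with a two-finger parallel gripper is mounted at the origin on a cart in front of the work surface, level with it; the furniture and walls round the work are solid. World frame = base frame: x ahead of the robot, y to its left, z up, the work surface at z = 0. Lengths are in mm, angles in rad, forces in N, time in s.
With the tool pointing down it reaches from about 400 to 825 mm from the base axis. Payload 7 kg.
Tool frame: the origin (TCP) lies at the very end of the fingers, on their centre line; the grasp point (between the pads) lies 19 mm behind it; z points along the fingers, y is the line along which they close (so a half turn about z gives the same grasp; the last joint's range is limited). The gripper opens to 88 mm and grips with 3 to 60 N. Pads are 19 mm wide; open, the fingers measure 130 mm over their backs; the gripper's body (78 mm by 193 mm) begins 47 mm behind the grasp point.
Start: joints at [1.51, 0.359, 0.012, 0, -1.224, -0.288], TCP at [230.703, 634.328, 226.561] pointing down, gripper open.
Joint ranges: [-3.07, 3.07], [-1.43, 2.12], [-1.02, 1.25], [-3.03, 1.67], [-3.05, -0], [-3.03, 3.03]. Speed limits (rad/s): [2.39, 2.39, 3.01, 3.14, 3.14, 3.14].

INTERFACE

Orientations are given as a unit quaternion [x, y, z, w].
In Python, from plant import bot gives the robot as it stands. Calls block until the motion is done:
- bot.move_ptp(position, orientation): joint-space move of the TCP to a pose.
- bot.line_to(position, velocity=150, ori=None): straight line of the TCP; ori=None keeps the orientation; velocity is the mean speed in mm/s.
- bot.move_joints(angles): joint-space move.
- bot.move_gripper(opening, force=None): finger opening in mm; force is the grip in N (None keeps the last); returns when the fingers have stopped.
- bot.pause(seconds).
- bot.solve_ik(position, orientation): joint angles nearest the present ones, or None.
- bot.read_state(): the state.
- bot.camera(name): name is "scene" or "top"; returns the picture (480x640x3 uint8, red, green, blue); there is no depth.
- bot.get_calibration(name): a dict with "fx", "fy", "cx", "cy" (pixels), "view" (4x4, takes a point from world to camera coordinates). Camera axes: x right, y up, looking along -z (the intrinsics and any distortion apply to the point x, -y, -z); pixel columns grow to the right and rows downward; lengths in mm; the calibration is good to about 2 mm. A picture is of the moment at which its call begins. get_calibration takes no time and is no camera call.
A pose or a line that the arm cannot do raises bot.Unreachable and nothing moves.
- bot.close_job(): hands the job in; it is judged then, once.
The state is a dict: "t": time; "joint_pos": joint angles; "qvel": joint speeds; "tau": joint torques, N m; "tcp_pos": TCP position; "eef_rot": TCP orientation; "contact_force": force on the tool from outside, world axes, zero at the start; "moment": the same for the moment, N m; "width": finger opening in mm; "finger_force": force on a finger pad.
Only numpy, scipy, OpenCV 4.12 (cv2) and the standard library are available. Lean on these libraries where they do the work, as an engineer would, in place of code of your own. Each camera call takes 0.05 s, during which the arm holds its last target. There are 200 camera calls.

TASK

The small wooden spice drawer on the worktop cannot be shut, because one jar has been left standing upright in it. Tip that jar over so that it lies flat in its own slot, lengthways like its two neighbours, and then push the drawer fully home until it seats in its catch, without slamming it. The other two jars stay lying in their slots, and the things around the drawer unit stay where they are.

Things in the scene. Friction and masses are not known exactly. Their poses are not given: they have to be found in the camera images.
- spice_unit: fixed low wooden carcass of a countertop spice drawer, 236 deep x 214 wide x 78 mm high; origin on the worktop under the middle of its front edge; +x points into the carcass (the drawer opens along -x), +y to its left seen from the robot, z up. The opening for the drawer ends 66 mm above the worktop: anything standing higher in the drawer strikes the top board
- spice_drawer (a joint): how far the drawer is open, m: 0 = home, front panel against the carcass; 0.17 = fully out. It slides with about 1 N of friction. A spring roller catch resists with about 8 N when 12 mm are left, and over the last 5 mm it draws the drawer home and holds it there
- drawer_floor (a point): point on the top of the drawer's floor (12 mm above the worktop), in the middle of the width, at the inner face of the front panel; its axes are those of the unit and it moves with the drawer. Behind it lie three slots along x, each 56 mm wide and 160 mm long, with centres at y = -60, 0, +60 mm, parted by dividers 4 mm thick and 29 mm high; the drawer's side walls are 38 mm high
- drawer_front (a point): middle of the outer face of the drawer's front panel, 40 mm above the worktop. The panel is 14 mm thick and 214 mm wide and reaches from 4 to 76 mm above the worktop; in the middle 68 mm of its top edge is a finger scoop that dips to 52 mm
- green_jar: the jar that stands upright at the start: glass spice jar with a dark brown cap and a green label, 41 mm diameter, 104 mm high, 0.11 kg; it stands on the drawer's floor near the front panel, in any of the three slots; origin at the centre of its underside, z along the jar to its cap
- green_jar_mid (a point): point on the axis of the green-label jar, 52 mm from its underside; 20 mm above the drawer's floor when it lies flat
- yellow_cap_jar: spice jar with a mustard-yellow cap, 44 mm diameter, 100 mm long, lying in its slot with its cap to the back; origin at the centre of its underside, z along the jar to its cap
- yellow_cap_jar_mid (a point): point on that jar's axis 52 mm from its underside
- white_cap_jar: spice jar with a white cap, 46 mm diameter, 109 mm long, lying in its slot with its cap to the back; origin at the centre of its underside, z along the jar to its cap
- white_cap_jar_mid (a point): point on that jar's axis 52 mm from its underside
- matchbox: red matchbox, 88 x 52 x 20 mm, lying on top of the drawer unit towards the back; origin at the centre of its underside
- salt_shaker: glass salt shaker with a grey domed top, 44 mm diameter, 90 mm high, standing to the right of the unit; origin at the centre of its underside
- mandarin: mandarin, 53 mm, 43 mm high, on the worktop to the left of the unit; origin at the centre of its underside
- garlic: garlic bulb, 57 mm, 56 mm high, on the worktop to the left of the unit, farther back; origin at the centre of its underside
Mind the look-alikes: they are no part of the job. What is shaped like the green_jar but blue is not meant. What is shaped like the yellow_cap_jar but red is not meant.

How it is judged:
By the outcome, as a careful person would: the job done as asked, in the order asked, and still so for the second after the job is handed in, with the robot touching nothing.
It also fails if it takes over 42 s, if anything falls off the work surface, if the arm or the gripper's body presses on something with over 40 N, if the wrist force passes 120 N, or if a joint passes its speed limit or range.

## Working session

There is one attempt and no reset: what is moved stays moved. The work goes in short steps, each a Python script; the robot and the scene stay as the last script left them, time stands still between calls to the robot, and variables do not carry over. Pictures are saved under pics/ and viewed, at most 10 in all, crops included, and the job is handed in when it is done.

```bash
ls; mkdir -p pics
python3 - <<'E'
from plant import bot
import cv2
for n in("scene","top"):
    cv2.imwrite(f"pics/{n}0.png",bot.camera(n)[:,:,::-1]); c=bot.get_calibration(n); print(n,{k:(v if k!='view' else [[round(x,3) for x in r] for r in v]) for k,v in c.items()})
print(bot.read_state())
E
```

```text
pics
scene {'fx': 501.0334526764241, 'fy': 501.0334526764241, 'cx': 319.25887217626007, 'cy': 238.8906735038107, 'view': [[np.float64(-0.868), np.float64(-0.497), np.float64(0.016), np.float64(484.38)], [np.float64(0.33), np.float64(-0.552), np.float64(0.766), np.float64(-278.207)], [np.float64(-0.372), np.float64(0.67), np.float64(0.643), np.float64(-754.811)], [np.float64(0.0), np.float64(0.0), np.float64(0.0), np.float64(1.0)]]}
top {'fx': 563.9647510248319, 'fy': 563.9647510248319, 'cx': 324.3663311515523, 'cy': 242.35384760116932, 'view': [[np.float64(-0.009), np.float64(-1.0), np.float64(0.0), np.float64(-36.214)], [np.float64(0.989), np.float64(-0.008), np.float64(0.148), np.float64(-600.389)], [np.float64(-0.148), np.float64(0.002), np.float64(0.989), np.float64(-911.939)], [np.float64(0.0), np.float64(0.0), np.float64(0.0), np.float64(1.0)]]}
{'t': 0.1, 'joint_pos': array([ 1.51012095e+00,  3.59305382e-01,  1.11470846e-02, -2.77194847e-04,
       -1.22409999e+00, -2.88046443e-01]), 'qvel': array([ 0.00089364, -0.00089099,  0.00123411,  0.00145219,  0.00017154,
       -0.00123157]), 'tau': array([-1.25158884e-03, -5.84165275e+01,  2.93747038e+01,  7.01547101e+00,
        1.00797607e-02, -5.36841083e-05]), 'tcp_pos': array([230.56648611, 633.93687334, 225.72693753]), 'eef_rot': array([ 9.84829149e-01, -1.73525201e-01, -4.65520092e-05,  7.41047010e-04]), 'contact_force': array([ 0.83069117, -0.08213689, -0.32479761]), 'moment': array([-0.00446901,  0.01866201,  0.02899229]), 'finger_force': 0.0, 'width': 87.85218978906155}
```

View pics/scene0.png

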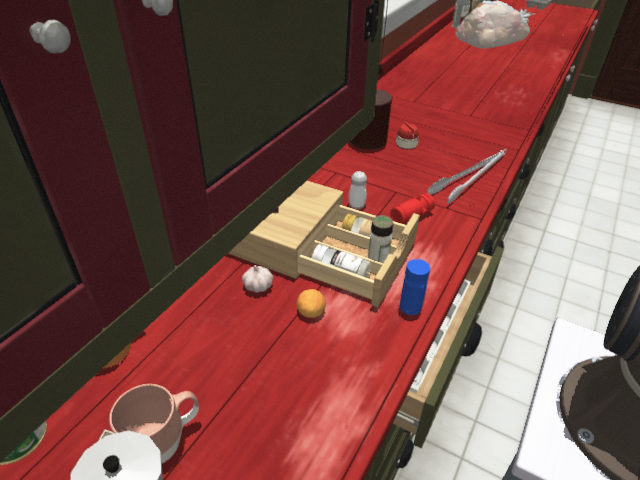

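View pics/top0.png

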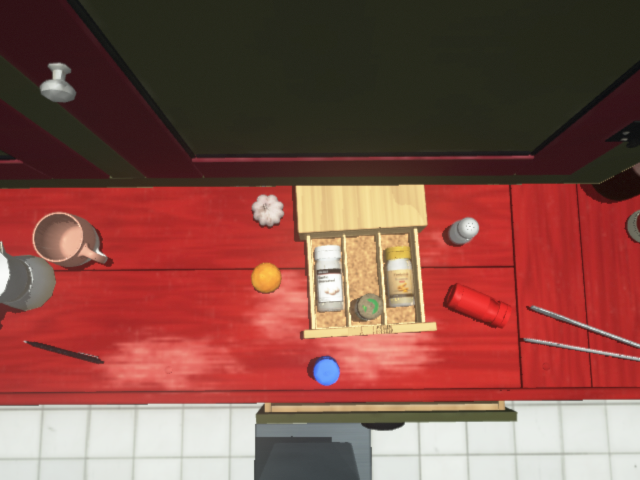

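The scene picture shows the drawer open with the green jar standing at about (381,240) and the white and yellow jars lying on either side. A blue look-alike stands at (415,288) and a red one lies at (413,207). In the top picture the green cap is at (369,307) in the middle slot, the front panel runs (303,333) to (435,325), and a wall cabinet hangs over the back. Next I'll enlarge both for precise pixels.

```bash
cat > h.py <<'E'
import numpy as np,cv2
from plant import bot
def cal(n):
    c=bot.get_calibration(n); return c,np.array(c["view"],float)
def ray(n,u,v):
    c,V=cal(n); d=np.array([(u-c["cx"])/c["fx"],-(v-c["cy"])/c["fy"],-1.])
    R=V[:3,:3]; return -R.T@V[:3,3], R.T@d
def plane(n,u,v,z):
    o,d=ray(n,u,v); return o+d*(z-o[2])/d[2]
def proj(n,p):
    c,V=cal(n); q=V[:3,:3]@np.array(p,float)+V[:3,3]; return np.array([c["cx"]+c["fx"]*q[0]/-q[2], c["cy"]-c["fy"]*q[1]/-q[2]])
def tri(a,b):
    o1,d1=ray("scene",*a);o2,d2=ray("top",*b)
    A=np.stack([d1,-d2],1); s=np.linalg.lstsq(A,o2-o1,rcond=None)[0]
    p,q=o1+s[0]*d1,o2+s[1]*d2; return (p+q)/2,np.linalg.norm(p-q)
E
python3 - <<'E'
import cv2
a=cv2.imread("pics/top0.png")[175:345,290:440]; b=cv2.imread("pics/scene0.png")[175:325,220:440]
cv2.imwrite("pics/topc.png",cv2.resize(a,None,fx=3.5,fy=3.5,interpolation=2)); cv2.imwrite("pics/scc.png",cv2.resize(b,None,fx=3.5,fy=3.5,interpolation=2))
E
```

```text
(no output)
```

View pics/topc.png

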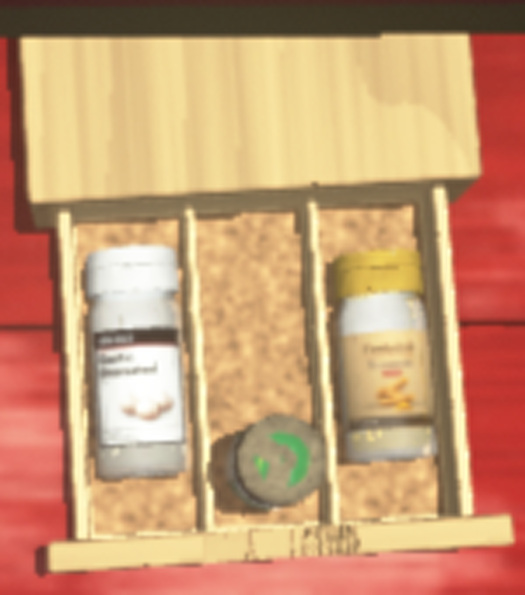

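View pics/scc.png

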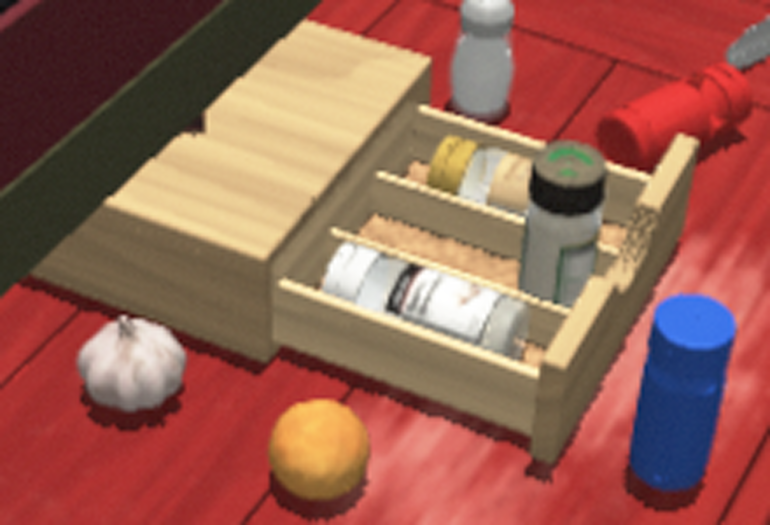

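The top crop shows the carcass front corners at crop (33,203) and (478,178), and the panel's outer corners at (50,571) and (514,540). The green cap's centre is at (281,459), in the middle slot. In the scene crop the carcass front corners are at (268,262) and (430,62), the cap top is at (568,160), and the blue jar is in front of the drawer.

Run:
```python
from h import *
np.set_printoptions(precision=1,suppress=True)
T=lambda x,y:(x/3.5+290-.36,y/3.5+175-.36)
S=lambda x,y:(x/3.5+220-.36,y/3.5+175-.36)
print("cams",ray("scene",0,0)[0],ray("top",0,0)[0])
for n,s,t,z in[("carcL",S(268,262),T(33,203),78),("carcR",S(430,62),T(478,178),78),("cap",S(568,160),T(281,459),116),("blue",S(694,320),T(0,0),116)]:
    p,e=tri(s,t); print(n,p,e,"plane",plane("top",*t,z),plane("scene",*s,z))
for n,t,z in[("pLo",(50,571),76),("pRo",(514,540),76),("pLi",(48,546),76),("pRi",(512,517),76)]: print(n,plane("top",*T(*t),z))
img=cv2.imread("pics/top0.png");hsv=cv2.cvtColor(img,cv2.COLOR_BGR2HSV)
m=cv2.inRange(hsv,(100,150,80),(130,255,255));M=cv2.moments(m,True);b=(M["m10"]/M["m00"],M["m01"]/M["m00"]);print("blue top",b,plane("top",*b,104))
```

```text
cams [231.3 592.8 690.5] [458.7 -39.7 990.7]
carcL [610.9  -0.3  74.1] 2.6724708622782534 plane [611.5   0.1  78. ] [607.2   3.1  78. ]
carcR [ 622.2 -209.5   74.8] 0.09421926195051972 plane [ 621.7 -208.9   78. ] [ 620.1 -205.4   78. ]
cap [ 489.5 -110.6  117.8] 0.7347555666865263 plane [ 489.9 -110.6  116. ] [ 489.9 -112.9  116. ]
blue [522.2   7.1 190.4] 301.9287828071378 plane [699.2  13.3 116. ] [385.8 -29.4 116. ]
pLo [441.3  -7.3  76. ]
pRo [ 453.5 -219.8   76. ]
pLi [452.6  -6.4  76. ]
pRi [ 464.  -219.3   76. ]
blue top (322.74074074074076, 373.55555555555554) [387.4 -37.  104. ]
```

Run:
```python
from h import *
np.set_printoptions(precision=2,suppress=True)
o,d1=ray("top",100,186);_,d2=ray("top",600,183.5);n=np.cross(d1,d2)
for s in[(311,175),(265,217),(220,258)]:
    q,d=ray("scene",*s); print(s,q+d*(n@(o-q))/(n@d))
from scipy.spatial.transform import Rotation as R
yaw=.054
j0=bot.read_state()["joint_pos"]
for p in(45,35,20,0,-15,-20,-25):
  for flip in(0,1):
    a=np.radians(p); X=np.array([np.cos(yaw),np.sin(yaw),0]);z=np.sin(a)*X-np.cos(a)*np.array([0,0,1]);y=np.array([-np.sin(yaw),np.cos(yaw),0])*(1 if not flip else -1)
    q=R.from_matrix(np.stack([np.cross(y,z),y,z],1)).as_quat()
    for pos in([503,-110,84],[550,-108,60]):
        print(p,flip,pos,bot.solve_ik(pos,list(q)))
```

```text
(311, 175) [ 680.96 -175.37  118.06]
(265, 217) [681.61  -7.11 117.7 ]
(220, 258) [682.06 126.02 117.68]
45 0 [503, -110, 84] [-0.27  0.07 -0.67 -1.27 -0.24 -0.08]
45 0 [550, -108, 60] [-0.32  0.19 -0.59 -1.44 -0.27  0.13]
45 1 [503, -110, 84] None
45 1 [550, -108, 60] [-0.32  0.19 -0.59 -1.44 -0.27 -3.01]
35 0 [503, -110, 84] None
35 0 [550, -108, 60] None
35 1 [503, -110, 84] None
35 1 [550, -108, 60] None
20 0 [503, -110, 84] [ 0.2   0.08 -0.88  0.19 -0.27 -1.89]
20 0 [550, -108, 60] [ 0.18  0.2  -0.82  0.2  -0.21 -1.89]
20 1 [503, -110, 84] [ 0.2   0.08 -0.88  0.19 -0.27  1.26]
20 1 [550, -108, 60] [ 0.18  0.2  -0.82  0.2  -0.21  1.26]
0 0 [503, -110, 84] [ 0.17  0.24 -0.52  0.   -0.81 -1.68]
0 0 [550, -108, 60] [ 0.16  0.34 -0.45  0.   -0.78 -1.67]
0 1 [503, -110, 84] [ 0.17  0.24 -0.52  0.   -0.81  1.46]
0 1 [550, -108, 60] [ 0.16  0.34 -0.45  0.   -0.78  1.47]
-15 0 [503, -110, 84] [ 0.15  0.39 -0.32 -0.03 -1.12 -1.65]
-15 0 [550, -108, 60] [ 0.14  0.48 -0.23 -0.02 -1.12 -1.64]
-15 1 [503, -110, 84] [ 0.15  0.39 -0.32 -0.03 -1.12  1.49]
-15 1 [550, -108, 60] [ 0.14  0.48 -0.23 -0.02 -1.12  1.5 ]
-20 0 [503, -110, 84] [ 0.14  0.45 -0.25 -0.03 -1.22 -1.64]
-20 0 [550, -108, 60] [ 0.14  0.53 -0.16 -0.03 -1.22 -1.64]
-20 1 [503, -110, 84] [ 0.14  0.45 -0.25 -0.03 -1.22  1.5 ]
-20 1 [550, -108, 60] [ 0.14  0.53 -0.16 -0.03 -1.22  1.5 ]
-25 0 [503, -110, 84] [ 0.14  0.5  -0.19 -0.04 -1.32 -1.64]
-25 0 [550, -108, 60] [ 0.13  0.59 -0.09 -0.03 -1.33 -1.63]
-25 1 [503, -110, 84] [ 0.14  0.5  -0.19 -0.04 -1.32  1.5 ]
-25 1 [550, -108, 60] [ 0.13  0.59 -0.09 -0.03 -1.33  1.51]
```

The two views agree: the cap top triangulates to z = 118 (116 expected), the unit's yaw is about 0.054 rad and the drawer is open about 155 mm. The cabinet edge overhead is at x ≈ 681, z ≈ 118. I'll grasp the jar with the tool tilted forward, rotate it about its heel, then let it pivot in a light grip.

```bash
cat >> h.py <<'E'
from scipy.spatial.transform import Rotation as R
yaw=.054; X=np.array([np.cos(yaw),np.sin(yaw),0]); Y=np.array([-np.sin(yaw),np.cos(yaw),0]); Z=np.array([0,0,1.])
def zt(p): a=np.radians(p); return np.sin(a)*X-np.cos(a)*Z
def quat(p): z=zt(p); return list(R.from_matrix(np.stack([np.cross(Y,z),Y,z],1)).as_quat())
J=np.array([489.8,-111.3,12.]); D=12.; H=72.; P0=18
def grasp(th):
    t=np.radians(th); return J+20.5*X+1*Z*(th>0)+20.5*(-np.cos(t)*X+np.sin(t)*Z)+H*(np.sin(t)*X+np.cos(t)*Z)
def st(m):
    s=bot.read_state(); print(m,round(s["t"],2),s["tcp_pos"].round(1),s["contact_force"].round(1),round(s["width"],1),round(s["finger_force"],1))
E
python3 - <<'E'
from h import *
t=lambda p,g:list(g+D*zt(p))
p=t(P0,grasp(0))
print(bot.solve_ik(list(np.array(p)-130*zt(P0)),quat(P0)))
bot.move_ptp(list(np.array(p)-130*zt(P0)),quat(P0)); st("above")
bot.move_gripper(58)
bot.line_to(p,120); st("at jar")
bot.move_gripper(30,4); st("gripped")
for n in("scene","top"): cv2.imwrite(f"pics/{n}1.png",bot.camera(n)[:,:,::-1])
a=cv2.imread("pics/scene1.png")[120:330,200:480];b=cv2.imread("pics/top1.png")[120:330,240:480]
cv2.imwrite("pics/c1.png",cv2.resize(np.hstack([a,b]),None,fx=1.5,fy=1.5))
E
```

```text
[ 0.22325846 -0.16190849 -0.73128473  0.08156195 -0.69310242 -1.79471665]
above 2.85 [ 453.8 -112.8  196.3] [0.6 0.1 0.6] 87.5 0.0
at jar 4.81 [ 493.7 -111.1   73.1] [-0.2 -0.2  0.9] 57.5 0.0
gripped 5.25 [ 493.9 -111.    73. ] [-0.6  0.7  2.1] 40.4 4.0
```

View pics/c1.png

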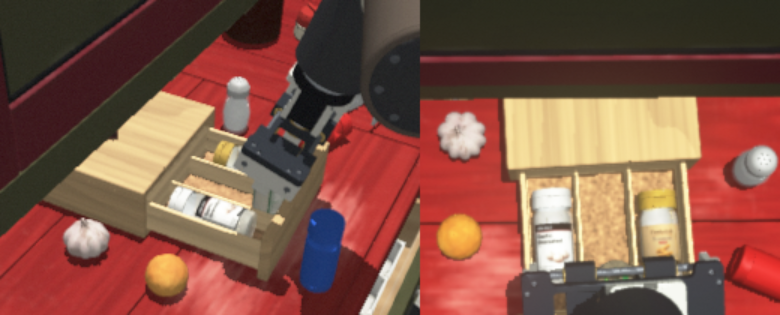

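The jar is gripped at 40.4 mm. The pictures show the fingers straddling it in the middle slot, and the blue jar and the neighbours haven't been touched. Now I'll tip it.

Run:
```python
from h import *
for th in(8,16,23,30,37,44,51,58):
    p=max(P0-th,-5); bot.line_to(list(grasp(th)+D*zt(p)),60,quat(p)); st(th)
bot.move_gripper(52); st("open"); bot.pause(.4)
s=bot.read_state()["tcp_pos"]
bot.line_to(list(s+np.array([-10,0,120.])),150); st("up")
bot.move_ptp([430,-113,230],quat(0)); bot.move_gripper(0,20); st("back")
for n in("scene","top"): cv2.imwrite(f"pics/{n}2.png",bot.camera(n)[:,:,::-1])
a=cv2.imread("pics/scene2.png")[120:330,200:480];b=cv2.imread("pics/top2.png")[150:360,240:480]
cv2.imwrite("pics/c2.png",cv2.resize(np.hstack([a,b]),None,fx=1.5,fy=1.5))
```

```text
8 5.72 [ 502.8 -110.5   75. ] [-0.2 -0.2 -1.6] 40.2 4.0
16 6.03 [ 510.7 -110.2   75. ] [-1.  -0.2 -1.3] 40.7 4.0
23 6.32 [ 518.  -109.8   74.3] [-0.2 -0.6 -1.4] 40.3 4.0
30 6.62 [ 527.1 -109.3   73.7] [ 0.4  0.3 -0.8] 40.3 4.0
37 6.92 [ 536.9 -108.8   71.1] [ 1.1 -0.2  1.3] 40.2 4.0
44 7.22 [ 545.2 -108.4   67.1] [ 1.3 -0.5  3.7] 40.1 4.0
51 7.52 [ 552.1 -108.    62. ] [ 0.6 -1.7  2.1] 40.3 4.0
58 7.82 [ 559.2 -107.5   56. ] [ 1.  -0.6  1.1] 40.1 4.0
open 8.31 [ 559.2 -107.5   56.6] [0.2 1.6 0.3] 51.8 0.0
up 9.66 [ 548.7 -107.5  175.7] [-0.1 -0.  -0.3] 51.9 0.0
back 11.23 [ 430. -113.  230.] [-0.1 -0.3 -0.4] 0.4 0.0
```

View pics/c2.png

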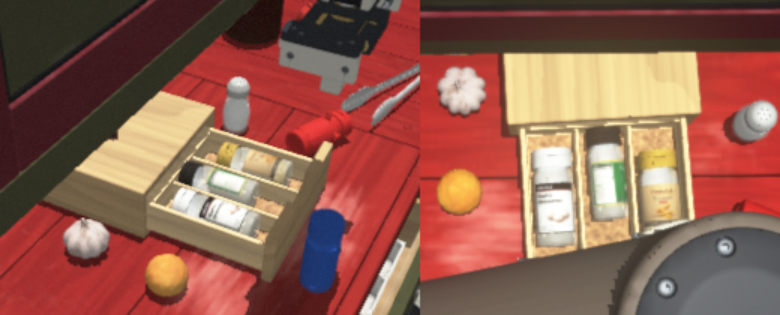

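The green jar lies lengthways in the middle slot, cap to the back, with its neighbours and the surroundings undisturbed. Now I'll push the drawer shut with closed fingers, right of centre to clear the blue jar, and watch the force.

Run:
```python
from h import *
C=np.array([616.3,-104.5,0]); ph=12
pt=lambda x,z:list(C+x*X-50*Y+z*Z)
bot.move_ptp(pt(-202,170),quat(ph)); bot.line_to(pt(-202,55),120); st("down")
bot.line_to(pt(-188,55),40); st("near")
bot.line_to(pt(-60,55),70); st("mid")
bot.line_to(pt(-40,55),35); st("-40")
x=-40
while x<-10:
    x+=2; bot.line_to(pt(x,55),25); f=bot.read_state()["contact_force"]@X
    print(x,round(f,1),end="; ")
    if x>-29 and f<-16: break
st("end")
```

```text
down 12.89 [ 418.  -165.2   55.5] [-0.5 -0.4  0.7] 0.6 0.0
near 13.39 [ 431.3 -164.6   54.9] [-0.6  0.3 -0.6] 0.6 0.0
mid 15.37 [ 559.3 -157.6   55.3] [-0.3 -0.  -0.3] 0.7 0.1
-40 16.09 [ 579.3 -156.6   54.9] [-0.5  0.2 -0.2] 0.5 0.0
-38 -0.4; -36 -0.1; -34 -3.9; -32 -5.6; -30 -5.1; -28 -0.4; -26 1.3; -24 -0.5; -22 -6.0; -20 -11.5; -18 -17.4; end 18.84 [ 596.  -155.8   53.9] [-17.4   1.2  13.9] 0.6 8.8
```

Run:
```python
from h import *
s=bot.read_state()["tcp_pos"]
bot.line_to(list(s-40*X),60); st("off"); bot.line_to(list(s-60*X+140*Z),150)
bot.move_ptp([380,180,260],quat(0)); st("away")
for n in("scene","top"): cv2.imwrite(f"pics/{n}3.png",bot.camera(n)[:,:,::-1])
a=cv2.imread("pics/scene3.png")[120:330,200:480];b=cv2.imread("pics/top3.png")[150:360,240:480]
cv2.imwrite("pics/c3.png",cv2.resize(np.hstack([a,b]),None,fx=1.5,fy=1.5))
```

```text
off 19.74 [ 556.5 -157.9   54.1] [-0.5 -0.5 -0. ] 0.3 0.0
away 22.24 [380.2 179.6 259.6] [-0.3 -0.   0.2] 0.4 0.0
```

View pics/c3.png

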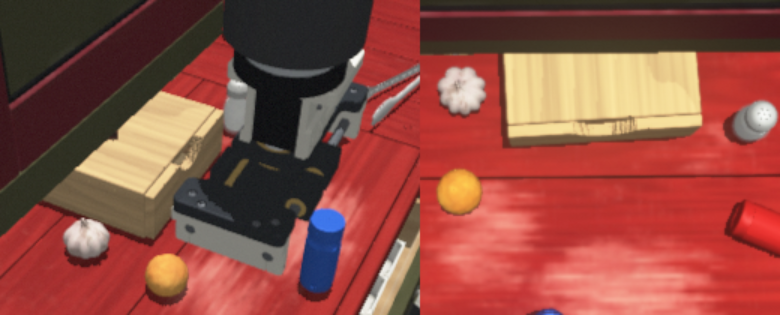

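The top view shows the drawer shut, with its panel flat against the carcass. The mandarin, garlic, shaker, blue jar and red jar are where they were.

```bash
python3 -c "
from plant import bot
print(bot.close_job())"
```

```text
the job is handed in; nothing more can be done
None
```

I tipped the green jar flat in its slot (cap to the back), pushed the drawer slowly home through its catch with about 17 N at the stop, and handed the job in at about 22 s; the surrounding objects in view stayed put, but the matchbox was hidden from both cameras so I couldn't check it.

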